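Straighten the sample blocks and lift the carrier level

ROBOT

A 7-joint arm with a two-finger parallel gripper is mounted at the origin on a cart in front of the work surface, level with it; the furniture and walls round the work are solid. World frame = base frame: x ahead of the robot, y to its left, z up, the work surface at z = 0. Lengths are in m, angles in rad, forces in N, time in s.
With the tool pointing down it reaches from about 0.425 to 0.925 m from the base axis. Payload 6.8 kg.
Tool frame: the origin (TCP) lies midway between the tips of the shut fingers; the grasp point (between the pads) lies 19 mm behind it; y points along the fingers, z is the direction in which the jaws open and shut, and the axes are right-handed (so a half turn about y gives the same grasp; the last joint's range is limited). The gripper opens to 85 mm and grips with 20 to 120 N. Pads are 22 mm wide; open, the fingers measure 114 mm over their backs; the gripper's body (76 mm by 85 mm) begins 54 mm behind the grasp point. The pads swing forward as they close: fully open they stand 13 mm farther back than shut.
Start: joints at [1.237, 0.477, 0.022, 1.555, -0.011, 1.109, -0.083], TCP at [0.151, -0.658, 0.231] pointing down, gripper open.
Joint ranges: [-2.96, 2.96], [-0.34, 2.1], [-1.41, 1.46], [0.24, 2.44], [-1.37, 4.51], [0.17, 1.92], [-2.96, 2.96]. Speed limits (rad/s): [2.39, 2.39, 3.14, 3.14, 3.14, 3.14, 3.14].

INTERFACE

Orientations are given as a rotation vector (axis times angle).
In Python, from bench import r gives the robot as it stands.
- The arm moves only by the tool send_rows, never from a script. Its argument "rows" is text: rows parted by semicolons, each of 6 numbers parted by spaces: the shift along the world's x, y, z in m, then the turn, a rotation vector about the world's x, y, z in rad. A call has 1 to 20 rows; each row shifts and turns the commanded pose from where the row before left it; what a row does not reach is not made up. A row lasts 1/10 s, in which the tool goes at most 50 mm and 8.59 degrees, less where a joint would pass 70% of its speed; a pose out of reach is approached as far as the arm can. A call is refused whole if a number of a shift passes 0.05 or a number of a turn 0.15, either way. A call with a gripper value outside its range is refused whole. "grip" is the finger opening in m, from 0 to 0.0854, set as the call begins (left out, the last holds). The fingers move at their own pace and stop on an object; "grip_force" is the grip in N (left out, the last holds). Time passes only in rows, so rows that do not move let the fingers close. It gives the time, the measured TCP pose, the force and the opening at its end, in the units of the state.
- r.get_obs(): the state, without advancing time (a new reading comes with each control period).
- r.grab_frame(name): name is "scene" or "top" or "wrist"; returns a dict with "pixels" (384x512x3 uint8, red, green, blue), "intrinsics" (3x3 intrinsics, pixels), "position" and "orientation" of the camera in the world. Camera axes: x right, y up, looking along -z (the intrinsics and any distortion apply to the point x, -y, -z); pixel columns grow to the right and rows downward; lengths in m; the calibration is good to about 2 mm. A picture is of the moment at which its call begins. There is no depth.
- r.hand_in(): hands the job in, once; it reports no verdict.
The state is a dict: "clock": time; "joints": joint angles; "qvel": joint speeds; "tau": joint torques, N m; "tcp_pos": TCP position; "orientation": TCP orientation; "contact_force": force on the tool from outside, world axes, zero at the start; "moment": the same for the moment, N m; "grip_width": finger opening in m.
Only numpy, scipy, OpenCV 4.12 (cv2) and the standard library are available. Lean on these libraries where they do the work, as an engineer would, in place of code of your own. Each camera call takes 0.05 s, during which the arm holds its last target.

TASK

Slide the three metal sample blocks on the white carrier back until each stands square and flush against the upright plate below the handle, so that they form one straight row. Then take the carrier by its black handle bar, lift it at least 10 cm clear of the worktop, and finish while holding it there in the air, level and still, with the blocks still in their row. Leave the other things lying round the carrier where they are.

Things in the scene. Friction and masses are not known exactly. Their poses are not given: they have to be found in the camera images.
- carrier: white carrier tray on rubber feet, loose, 0.55 kg without blocks. Origin: at its underside (worktop level), under the handle's middle. x runs from the open front, where the blocks stand (robot's side), to the back plate, square to it; y along the plate; z up. Deck x -80 to +45 mm, y -107 to +107 mm, top at z 12 mm, with a low lip (top z 15.5 mm) along the front (x -79 to -75 mm) and sides
- plate_face (a point): middle of the front face of the carrier's upright aluminium back plate, which the blocks shall touch: at x -4 mm, y 0, z 24 mm in the carrier's frame, axes as the carrier's. The plate is 200 mm long, 8 mm thick, its top at z 41 mm. A steel counterweight is fixed behind it (x 13 to 39 mm, top at z 28 mm): with the blocks in their row the carrier balances under the handle's middle
- carrier_grip (a point): centre of the carrier's black handle bar, 75 mm above the underside; axes as the carrier's. The bar is 14 mm thick (along x), 100 mm long (along y) and 22 mm high (z 64 to 86 mm), on two posts at y -42 and +42 mm above the back plate, with a free gap of 70 mm between the posts below it
- block_0_mid (a point): centre of the left (+y of the carrier) of three equal loose aluminium blocks on the carrier's deck in front of the back plate, 40 x 40 x 24 mm, about 70 g, a dark round inset 26 mm across in its top; the centre is 12 mm above its underside. x and y are square to its sides. Flush against the back plate the centre is at x -24 mm in the carrier's frame
- block_1_mid (a point): centre of the middle of three equal loose aluminium blocks on the carrier's deck in front of the back plate, 40 x 40 x 24 mm, about 70 g, a dark round inset 26 mm across in its top; the centre is 12 mm above its underside. x and y are square to its sides. Flush against the back plate the centre is at x -24 mm in the carrier's frame
- block_2_mid (a point): centre of the right (-y of the carrier) of three equal loose aluminium blocks on the carrier's deck in front of the back plate, 40 x 40 x 24 mm, about 70 g, a dark round inset 26 mm across in its top; the centre is 12 mm above its underside. x and y are square to its sides. Flush against the back plate the centre is at x -24 mm in the carrier's frame
- marker: bystander: white pen-like marker with a red cap, 16 x 132 x 18 mm, lying on the worktop just behind the carrier; origin at its underside
- hex_keys: bystander: orange and grey hex key holder, 30 x 100 x 20 mm, lying left of the carrier; origin at its underside
- syringe: bystander: white plastic syringe, 34 x 148 x 21 mm, lying right of the carrier; origin at its underside
There are look-alikes about, which are no part of the job. Leave any red look-alike of the part that bears block_2_mid alone.

How it is judged:
By the outcome, as a careful person would: the job done as asked, in the order asked, and still so for the second after the job is handed in, while the arm keeps its last pose, push and grip.
It also fails if it takes over 53 s, if anything falls off the work surface, if the arm or the gripper's body presses on something with over 40 N, if the wrist force passes 120 N, or if a joint passes its speed limit or range.

## Working session

There is one attempt and no reset: what is moved stays moved. The work goes in short steps, Python scripts to look and compute and a tool call to move; the robot and the scene stay as the last step left them, time stands still between calls to the robot, and variables do not carry over. Pictures are saved under pics/ and viewed, and the job is handed in when it is done.

Besides the shell and the picture viewer there is one more tool, called as name(argument=value, ...) on one line, values as JSON. send_rows: Moves the arm, as the interface text tells. Its arguments: {"type":"object","properties":{"rows":{"type":"string"},"grip":{"type":"number"},"grip_force":{"type":"number"}},"required":["rows"]}

```bash
mkdir -p pics; ls
cat > h.py <<'E'
import numpy as np, cv2
from bench import r
from scipy.spatial.transform import Rotation as R
def rot(o):
    o=np.array(o,float)
    if o.shape==(3,3): return o
    return R.from_rotvec(o).as_matrix() if o.size==3 else R.from_quat(o).as_matrix()
def ray(f,u,v,z):
    K=np.array(f["intrinsics"]);d=np.linalg.solve(K,[u,v,1]);d=np.array([d[0],-d[1],-d[2]])
    d=rot(f["orientation"])@d;p=np.array(f["position"]);return p+d*(z-p[2])/d[2]
def proj(f,P):
    P=np.atleast_2d(P);c=(P-np.array(f["position"]))@rot(f["orientation"]);c=c*[1,-1,-1]
    q=c@np.array(f["intrinsics"]).T;return q[:,:2]/q[:,2:]
def save(f,n,crop=None,s=1):
    im=np.array(f["pixels"])[:,:,::-1]
    if crop: x0,y0,x1,y1=crop;im=im[y0:y1,x0:x1]
    im=cv2.resize(im,None,fx=s,fy=s,interpolation=cv2.INTER_CUBIC);cv2.imwrite("pics/"+n,im)
E
python3 - <<'E'
from h import *
import pickle
o=r.get_obs();print(o)
for n in("top","scene","wrist"):
    f=r.grab_frame(n);print(n,f["position"],f["orientation"],np.array(f["intrinsics"]).tolist(),[k for k in f])
    save(f,n+"0.png",s=1.5);pickle.dump(f,open(n+"0.pkl","wb"))
E
```

```text
pics
{'clock': 0.0, 'joints': array([ 1.23691118,  0.47781121,  0.02232356,  1.55644335, -0.0114744 ,
        1.1093102 , -0.08306854]), 'qvel': array([ 1.01149339e-03,  4.65698486e-04,  2.38270717e-04, -5.40278514e-04,
       -5.44640376e-04,  9.91877123e-04, -2.34811021e-05]), 'tau': array([-1.63935107e-03, -5.96456265e+01,  1.60741836e+00, -2.81199056e+01,
        1.24703109e-02,  9.26051434e-03,  1.25069900e-05]), 'tcp_pos': array([ 0.1509687 , -0.65729297,  0.23032139]), 'orientation': array([-0.23878166,  2.103952  , -2.10012556]), 'contact_force': array([ 0.59258426, -0.17097102, -0.52296592]), 'moment': array([-0.00013322,  0.00959848, -0.0416828 ]), 'grip_width': 0.08546739988654828}
top [ 0.35492974 -0.00572573  1.11263003] [ 0.13593577 -0.2254238  -2.00905917] [[476.45057098249606, 0.0, 255.58894751272464], [0.0, 476.45057098249606, 191.43967282179338], [0.0, 0.0, 1.0]] ['pixels', 'intrinsics', 'position', 'orientation']
scene [-0.01574726 -0.58741433  0.47024898] [ 1.02384273 -0.48337029 -0.79014644] [[391.67747241896853, 0.0, 251.42579031350158], [0.0, 391.67747241896853, 188.8555489507881], [0.0, 0.0, 1.0]] ['pixels', 'intrinsics', 'position', 'orientation']
wrist [ 0.22161975 -0.64100214  0.37350589] [-0.24210124  0.19645518 -1.33480557] [[333.5788662257783, 0.0, 248.68403743610403], [0.0, 333.5788662257783, 192.88999892920856], [0.0, 0.0, 1.0]] ['pixels', 'intrinsics', 'position', 'orientation']
```

View pics/top0.png

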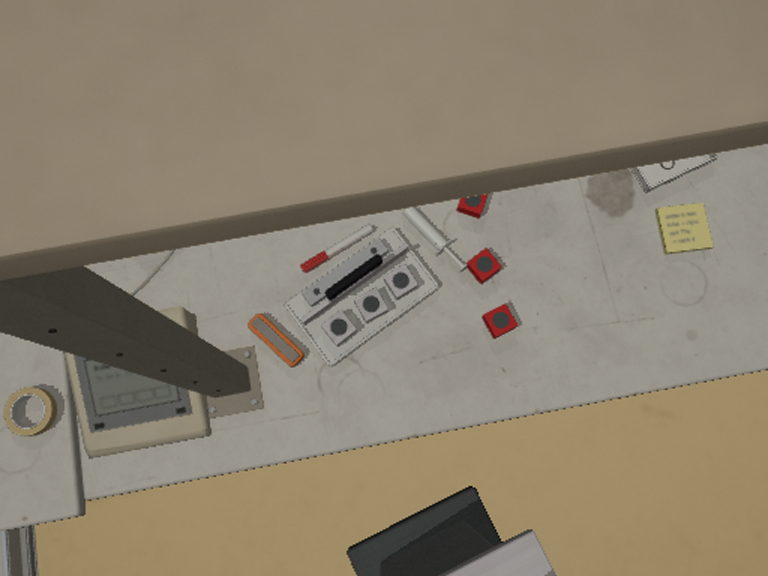

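View pics/scene0.png

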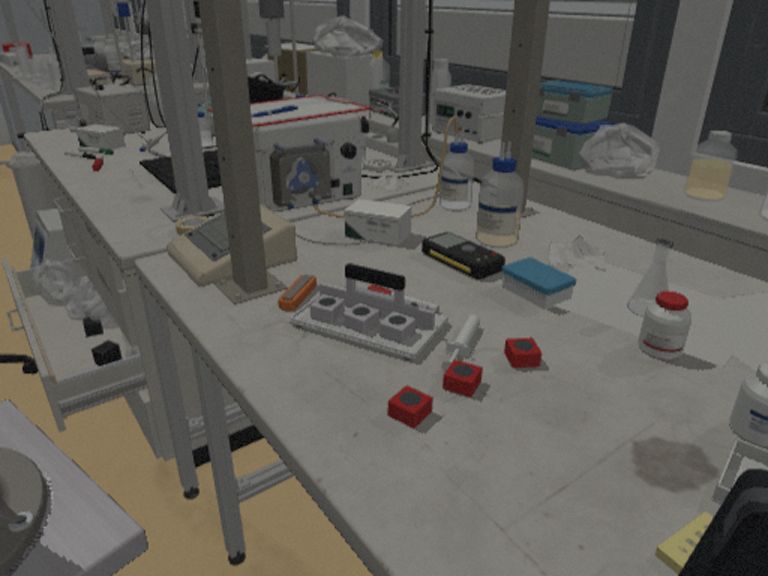

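View pics/wrist0.png

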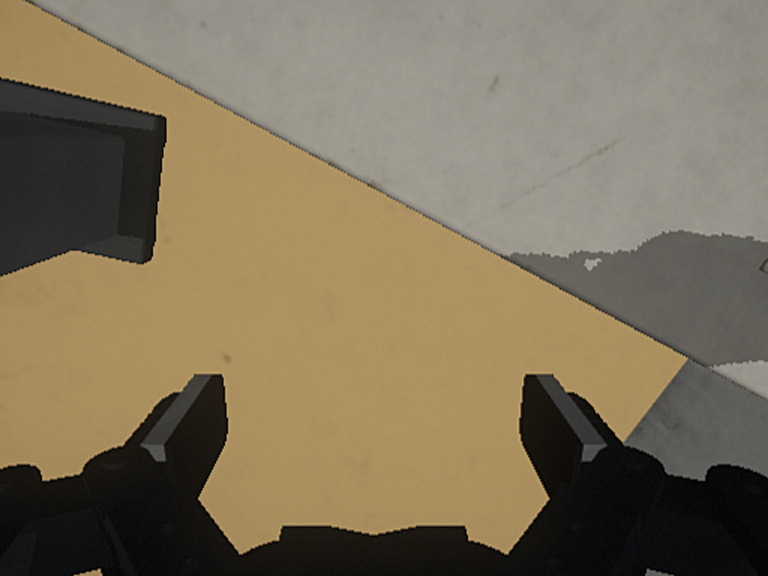

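Run:
```python
from h import *
import pickle
f=pickle.load(open("top0.pkl","rb"));save(f,"topc.png",(155,125,355,260),4)
for n,u,v in [("block?",240,202)]: print(ray(f,u,v,0.036))
print(ray(f,0,247,0),ray(f,511,100,0))
f=pickle.load(open("scene0.pkl","rb"));save(f,"scenec.png",(180,165,360,290),4.4)
```

```text
[ 0.56392575 -0.07130977  0.036     ]
[0.71593501 0.47557772 0.        ] [ 0.51285368 -0.79732449  0.        ]
```

View pics/topc.png

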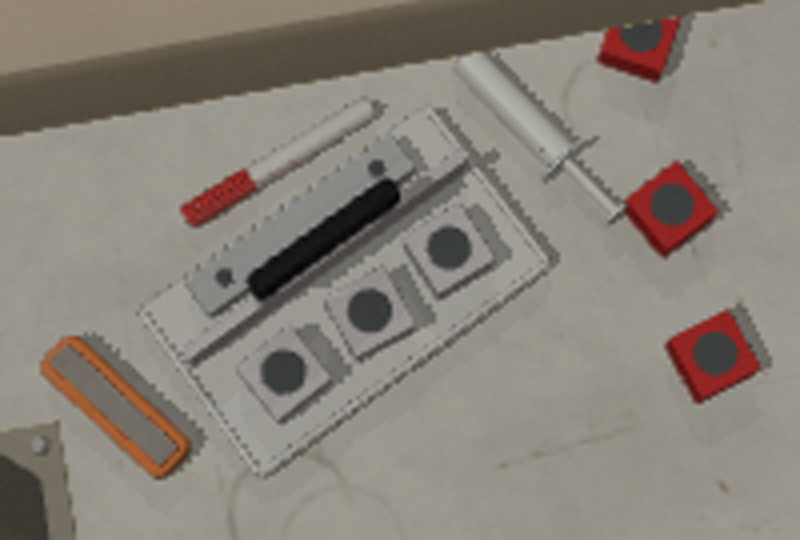

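View pics/scenec.png

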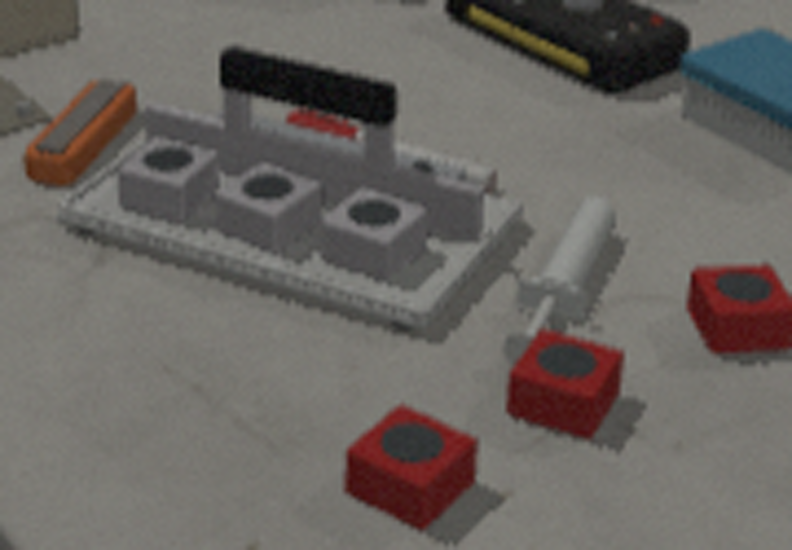

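```bash
cat > fit.py <<'E'
from h import *
import pickle
from scipy.optimize import least_squares
ft=pickle.load(open("top0.pkl","rb"));fs=pickle.load(open("scene0.pkl","rb"))
t=lambda u,v:((u+.5)/4-.5+155,(v+.5)/4-.5+125)
s=lambda u,v:((u+.5)/4.4-.5+180,(v+.5)/4.4-.5+165)
obs=[(ft,t(262,474),(-80,107,15.5)),(ft,t(556,262),(-80,-107,15.5)),(ft,t(434,108),(45,-107,15.5)),(ft,t(139,312),(45,107,15.5)),
(ft,t(257,290),(0,48,86)),(ft,t(393,187),(0,-48,86)),
(fs,s(62,205),(-80,107,15.5)),(fs,s(428,312),(-80,-107,15.5)),(fs,s(522,207),(45,-107,15.5)),
(fs,s(222,85),(-7,50,64)),(fs,s(389,122),(-7,-50,64)),(fs,s(223,53),(-7,50,86)),(fs,s(395,87),(-7,-50,86))]
def W(p,P): 
    P=np.array(P)/1000;c,sn=np.cos(p[2]),np.sin(p[2])
    return np.array([p[0]+c*P[0]-sn*P[1],p[1]+sn*P[0]+c*P[1],P[2]])
def res(p): return np.concatenate([proj(f,W(p,P))[0]-u for f,u,P in obs])
q=least_squares(res,[.6,-.05,-.3],loss='soft_l1');p=q.x
print("pose",p,"deg",np.degrees(p[2]));print(res(p).reshape(-1,2).round(1).tolist())
def C(w): 
    d=np.array(w[:2])-p[:2];c,sn=np.cos(p[2]),np.sin(p[2]);return 1000*np.array([c*d[0]+sn*d[1],-sn*d[0]+c*d[1]])
for n,a,b in [("0",(284,372),(168,160)),("1",(370,310),(268,186)),("2",(450,247),(375,213))]:
    print(n,C(ray(ft,*t(*a),.036)),C(ray(fs,*s(*b),.036)))
# shelf
B=ray(ft,245/1.5,385/1.5,0);print("post",B)
for z in (.4,.5,.6,.7,.8): print(z,proj(ft,[B[0],B[1],z])*1.5)
print(r.get_obs()["tcp_pos"])
E
python3 fit.py
```

```text
pose [ 0.59706129 -0.07902766  0.18896295] deg 10.826779746206602
[[-0.1, 1.0], [0.1, 0.1], [-1.0, -2.1], [-0.3, -1.3], [-0.4, -1.7], [0.7, -0.9], [-1.4, 0.2], [-0.1, 1.0], [1.6, -1.9], [-0.5, 1.4], [0.2, 2.6], [-1.0, 0.1], [-1.0, 1.7]]
0 [-41.00851077  61.71614189] [-41.22520353  61.66391186]
1 [-41.08853309   0.77561415] [-39.9946618    2.03975461]
2 [-38.62313106 -58.63673249] [-38.04022743 -57.91348968]
post [0.53088601 0.14207123 0.        ]
0.4 [[171.13523117 350.82196375]]
0.5 [[138.08251112 335.52810876]]
0.6 [[ 92.6269887  314.49534147]]
0.7 [[ 26.17525877 283.74739939]]
0.8 [[-80.18886636 234.5315556 ]]
[ 0.15104471 -0.6574289   0.23054415]
```

Run:
```python
from h import *
o=r.get_obs();M=rot(o["orientation"]);print(M.round(4))
for n in 'xz': 
    a=M[:,'xyz'.index(n)];print(n,np.degrees(np.arctan2(a[1],a[0])))
print("reach",[np.hypot(*v) for v in [(.597,-.079)]],np.degrees(np.arctan2(-.657,.151)))
```

```text
[[-9.746e-01 -4.000e-04  2.239e-01]
 [-2.239e-01  1.400e-03 -9.746e-01]
 [ 1.000e-04 -1.000e+00 -1.400e-03]]
x -167.06126184453498
z -77.06126716645572
reach [np.float64(0.6022042842756933)] -77.05634675213749
```

Run:
```python
from h import *
import pickle
f=pickle.load(open("wrist0.pkl","rb"));o=r.get_obs();M=rot(o["orientation"])
Rc=M.T@rot(f["orientation"]);tc=M.T@(np.array(f["position"])-o["tcp_pos"]);print("fwd in tool",-Rc[:,2],"t",tc)
N=R.from_euler('z',87.9,degrees=True).as_matrix()@M
tgt=np.array([.577,-.083,.03]);fw=-(N@Rc)[:,2]
for z in(.2,.24):
    cz=z+(N@tc)[2];cam=tgt+fw*(cz-tgt[2])/fw[2];print(z,cam-N@tc)
```

```text
fwd in tool [ 0.28486453  0.95856697 -0.00124967] t [-0.07245177 -0.1429661  -0.00040779]
0.2 [ 0.57416792 -0.0626019   0.2       ]
0.24 [ 0.57203837 -0.05090364  0.24      ]
```

Run:
```python
import numpy as np
n=20;a=np.radians(np.linspace(-77.06,-5.5,n+1));rr=.6744+(.575-.6744)*np.clip(np.linspace(0,1.6,n+1),0,1)
P=np.c_[rr*np.cos(a),rr*np.sin(a)];d=np.round(np.diff(P,axis=0),3)
print(";".join(f"{x:g} {y:g} 0.0005 0 0 0.0767" for x,y in d),d.sum(0))
```

```text
0.038 0.018 0.0005 0 0 0.0767;0.037 0.021 0.0005 0 0 0.0767;0.035 0.023 0.0005 0 0 0.0767;0.033 0.025 0.0005 0 0 0.0767;0.031 0.026 0.0005 0 0 0.0767;0.029 0.028 0.0005 0 0 0.0767;0.027 0.029 0.0005 0 0 0.0767;0.024 0.031 0.0005 0 0 0.0767;0.022 0.032 0.0005 0 0 0.0767;0.02 0.033 0.0005 0 0 0.0767;0.017 0.034 0.0005 0 0 0.0767;0.015 0.034 0.0005 0 0 0.0767;0.016 0.033 0.0005 0 0 0.0767;0.017 0.031 0.0005 0 0 0.0767;0.015 0.032 0.0005 0 0 0.0767;0.013 0.033 0.0005 0 0 0.0767;0.011 0.034 0.0005 0 0 0.0767;0.009 0.035 0.0005 0 0 0.0767;0.007 0.035 0.0005 0 0 0.0767;0.005 0.036 0.0005 0 0 0.0767 [0.421 0.603]
```

send_rows(rows="0.038 0.018 0.0005 0 0 0.0767;0.037 0.021 0.0005 0 0 0.0767;0.035 0.023 0.0005 0 0 0.0767;0.033 0.025 0.0005 0 0 0.0767;0.031 0.026 0.0005 0 0 0.0767;0.029 0.028 0.0005 0 0 0.0767;0.027 0.029 0.0005 0 0 0.0767;0.024 0.031 0.0005 0 0 0.0767;0.022 0.032 0.0005 0 0 0.0767;0.02 0.033 0.0005 0 0 0.0767;0.017 0.034 0.0005 0 0 0.0767;0.015 0.034 0.0005 0 0 0.0767;0.016 0.033 0.0005 0 0 0.0767;0.017 0.031 0.0005 0 0 0.0767;0.015 0.032 0.0005 0 0 0.0767;0.013 0.033 0.0005 0 0 0.0767;0.011 0.034 0.0005 0 0 0.0767;0.009 0.035 0.0005 0 0 0.0767;0.007 0.035 0.0005 0 0 0.0767;0.005 0.036 0.0005 0 0 0.0767", grip=0, grip_force=60)

```text
clock: 2.15
tcp_pos: [0.5722, -0.0536, 0.2411]
orientation: [-1.294, 1.067, -1.067]
contact_force: [0.6, 1.2, -0.9]
grip_width: -0.0001
```

send_rows(rows="0 0 0 0 0 0;0 0 0 0 0 0;0 0 0 0 0 0")

```text
clock: 2.45
tcp_pos: [0.5718, -0.0564, 0.241]
orientation: [-1.293, 1.071, -1.071]
contact_force: [-0.1, 0.7, -0.1]
grip_width: 0.0
```

Run:
```python
from h import *
import pickle
o=r.get_obs();print(o["clock"],o["tcp_pos"],o["joints"].round(3),o["contact_force"],o["grip_width"])
M=rot(o["orientation"]);print(M.round(3),np.degrees(np.arctan2(M[1,2],M[0,2])))
f=r.grab_frame("wrist");pickle.dump((f,o),open("w1.pkl","wb"));save(f,"w1.png",s=1.5)
```

```text
2.45 [ 0.57183086 -0.05641012  0.24097792] [ 0.421  0.355 -0.544  1.76   0.206  1.084 -0.006] [-0.11906818  0.74576261 -0.06430131] 4.748069683652173e-05
[[ 0.186 -0.001  0.983]
 [-0.983 -0.001  0.186]
 [ 0.001 -1.    -0.001]] 10.699238074882132
```

View pics/w1.png

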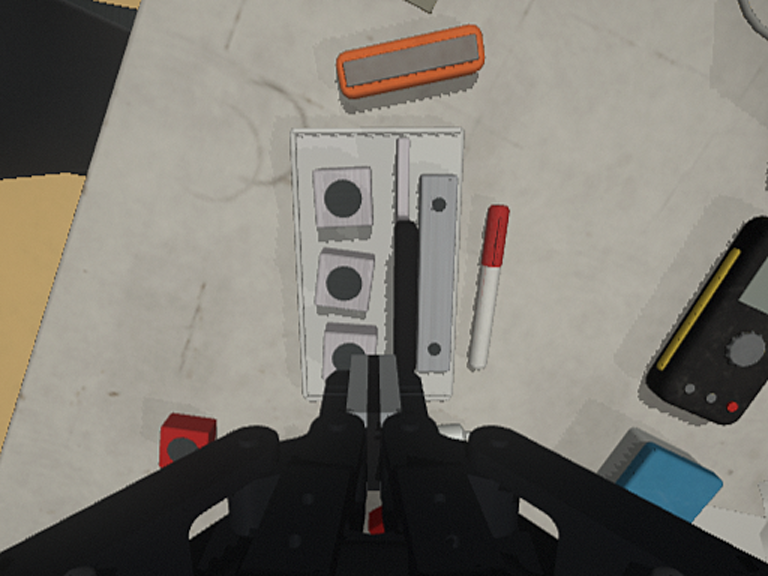

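Run:
```python
from h import *
import pickle
f,o=pickle.load(open("w1.pkl","rb"));save(f,"w1a.png",(180,70,330,190),5);save(f,"w1b.png",(180,170,330,290),5)
```

```text
(no output)
```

View pics/w1a.png

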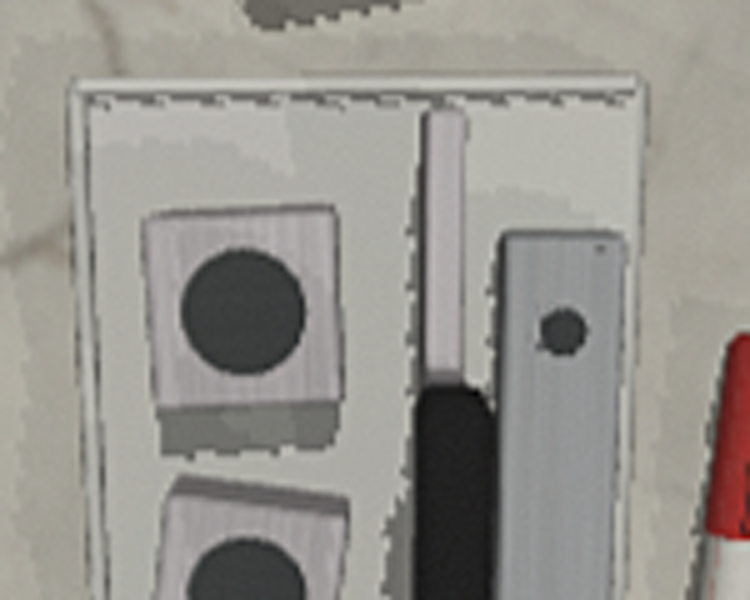

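View pics/w1b.png

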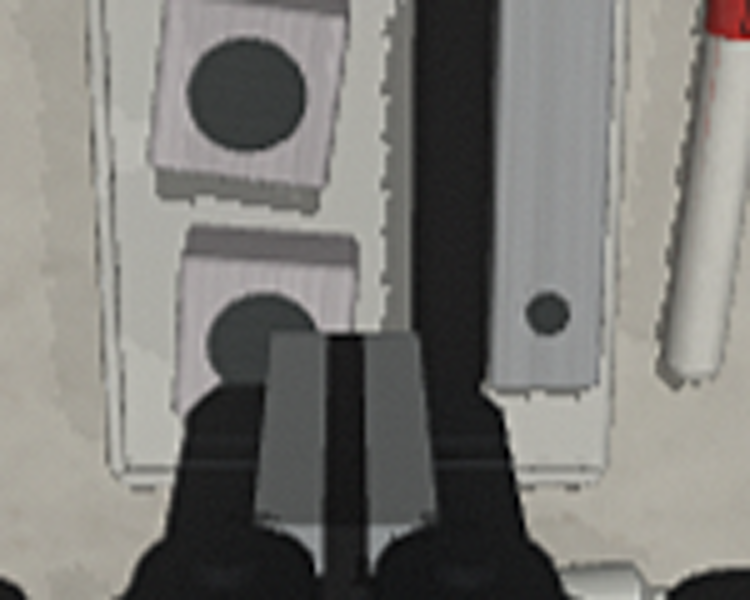

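```bash
cat > fit2.py <<'E'
from h import *
import pickle
from scipy.optimize import least_squares
f,o=pickle.load(open("w1.pkl","rb"))
M=rot(o["orientation"])
if 1:
  for x in(-.011,.011):
    for h in (0,.01,.02,.03):
      print(x,h,((proj(f,o["tcp_pos"]+M@np.array([x,-h,.0143]))[0]-[180,170])*5).round(), ((proj(f,o["tcp_pos"]+M@np.array([x,-h,.007]))[0]-[180,170])*5).round())
a=lambda u,v:((u+.5)/5-.5+180,(v+.5)/5-.5+70)
b=lambda u,v:((u+.5)/5-.5+180,(v+.5)/5-.5+170)
obs=[(a(70,80),(-80,107,15.5)),(a(645,75),(45,107,15.5)),(b(113,478),(-80,-107,15.5)),(b(606,478),(45,-107,15.5)),
(a(424,112),(-4,100,41)),(a(466,112),(4,100,41)),(a(504,234),(13,75,28)),(a(622,234),(39,75,28)),
(a(415,500),(-7,20,86)),(a(495,500),(7,20,86)),(b(413,150),(-7,-5,86)),(b(494,150),(7,-5,86))]
mask=np.ones((12,2));mask[6:,1]=0
def W(p,P):
    P=np.array(P)/1000;c,sn=np.cos(p[2]),np.sin(p[2])
    return np.array([p[0]+c*P[0]-sn*P[1],p[1]+sn*P[0]+c*P[1],P[2]])
def res(p): return (np.array([proj(f,W(p,P))[0]-u for u,P in obs])*mask).ravel()
q=least_squares(res,[.6,-.08,.19],loss='soft_l1');p=q.x
print("pose",p,np.degrees(p[2]));print(res(p).reshape(-1,2).round(1).tolist())
def C(w,p=p):
    d=np.array(w[:2])-p[:2];c,sn=np.cos(p[2]),np.sin(p[2]);return 1000*np.array([c*d[0]+sn*d[1],-sn*d[0]+c*d[1]])
if __name__=="__main__":
  for n,px in [("0",a(244,312)),("1",b(247,95)),("2",b(265,347))]: print(n,C(ray(f,*px,.036)))
  print("blk0 corners",[C(ray(f,*a(*c),.036)).round(1).tolist() for c in [(143,215),(335,207),(343,400),(157,408)]])
  print("blk1 corners",[C(ray(f,*b(*c),.036)).round(1).tolist() for c in [(167,0),(348,14),(328,185),(150,163)]])
  print("TCP",C(o["tcp_pos"]))
E
python3 fit2.py
```

```text
-0.011 0 [497. 315.] [419. 315.]
-0.011 0.01 [507. 361.] [423. 361.]
-0.011 0.02 [519. 413.] [429. 413.]
-0.011 0.03 [532. 474.] [436. 474.]
0.011 0 [491. 526.] [416. 526.]
0.011 0.01 [501. 583.] [420. 583.]
0.011 0.02 [511. 648.] [425. 648.]
0.011 0.03 [523. 723.] [431. 723.]
pose [ 0.59619624 -0.07713242  0.19388649] 11.10887780648488
[[-2.4, -0.2], [1.5, -0.1], [-1.2, 2.3], [1.5, 1.7], [0.1, -0.4], [-0.2, -0.4], [-0.3, 0.0], [1.1, 0.0], [0.3, 0.0], [-0.5, 0.0], [0.6, 0.0], [-0.8, 0.0]]
0 [-40.80975796  60.41259095]
1 [-41.65560629  -0.29833337]
2 [-39.00448868 -59.74262911]
blk0 corners [[-60.9, 80.1], [-21.8, 81.4], [-20.5, 42.0], [-59.6, 40.6]]
blk1 corners [[-58.2, 20.9], [-19.6, 17.5], [-24.3, -21.0], [-63.3, -15.7]]
TCP [-19.91618913  25.02859342]
```

send_rows(rows="-0.0142 0.0043 -0.005 0 0 0.1433;-0.0142 0.0043 -0.005 0 0 0.1433;-0.0142 0.0043 -0.01 0 0 0.1433;-0.0142 0.0043 -0.015 0 0 0.1433;-0.0144 0.0041 -0.02 0 0 0.1433;0 0 -0.02 0 0 0.1433;0 0 -0.02 0 0 0.1433;0 0 -0.02 0 0 0.1433;0 0 -0.02 0 0 0.1433;0 0 -0.02 0 0 0.1433;0 0 -0.02 0 0 0.1433;0 0 0 0 0 0;0 0 0 0 0 0;0 0 0 0 0 0")

```text
clock: 3.9
tcp_pos: [0.5017, -0.034, 0.0673]
orientation: [-1.566, -0.151, 0.149]
contact_force: [0.4, 0.7, -0.0]
grip_width: -0.0
```

```bash
cat > st.py <<'E'
from h import *
import sys
P=(.5965,-.0775,np.radians(11.05))
o=r.get_obs();M=rot(o["orientation"]);d=o["tcp_pos"]-[P[0],P[1],0];c,s=np.cos(P[2]),np.sin(P[2])
F=o["contact_force"]
print(round(o["clock"],2),"tcp",o["tcp_pos"].round(4),"carr",(1000*np.array([c*d[0]+s*d[1],-s*d[0]+c*d[1],d[2]])).round(1),"F",F.round(1),"Fx",round(c*F[0]+s*F[1],1),"xang",np.degrees(np.arctan2(M[1,0],M[0,0])).round(2),"down",M[:,1].round(4),"g",round(o["grip_width"],4))
print(o["joints"].round(2))
if len(sys.argv)>1:
    f=r.grab_frame("wrist");save(f,sys.argv[1]+".png",s=1.5)
    import pickle;pickle.dump((f,o),open(sys.argv[1]+".pkl","wb"))
E
python3 st.py w2
```

```text
3.9 tcp [ 0.5017 -0.034   0.0673] carr [-84.7  60.8  67.3] F [ 0.4  0.7 -0. ] Fx 0.5 xang 10.92 down [ 1.5e-03 -4.0e-04 -1.0e+00] g -0.0
[ 0.56  0.55 -0.77  2.06  0.56  0.75  1.2 ]
```

View pics/w2.png

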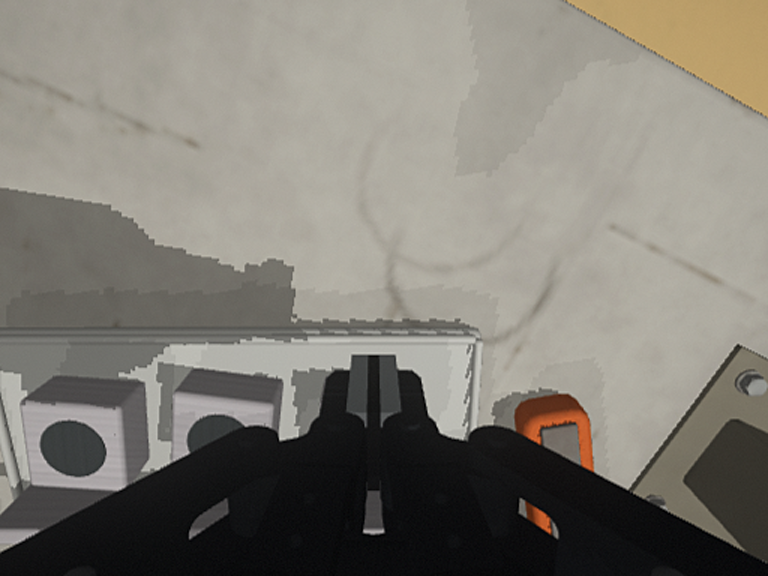

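send_rows(rows="0 0 -0.011 0 0 0;0 0 -0.011 0 0 0;0 0 -0.011 0 0 0;0 0 -0.011 0 0 0;0 0 0 0 0 0;0.0039 0.0008 0 0 0 0;0.0039 0.0008 0 0 0 0;0.0039 0.0008 0 0 0 0;0.0029 0.0006 0 0 0 0;0.0029 0.0006 0 0 0 0;0.0029 0.0006 0 0 0 0;0.0029 0.0006 0 0 0 0;0.0029 0.0006 0 0 0 0;0 0 0 0 0 0;0 0 0 0 0 0")

```text
clock: 5.45
tcp_pos: [0.5274, -0.0281, 0.0224]
orientation: [-1.565, -0.153, 0.152]
contact_force: [-0.3, -0.2, -0.6]
grip_width: 0.0002
```

```bash
python3 st.py w3
```

```text
5.45 tcp [ 0.5274 -0.0281  0.0224] carr [-58.3  61.7  22.4] F [-0.3 -0.2 -0.6] Fx -0.4 xang 11.15 down [ 5.e-04  2.e-04 -1.e+00] g 0.0002
[ 0.49  0.65 -0.71  2.02  0.64  0.71  1.14]
```

View pics/w3.png

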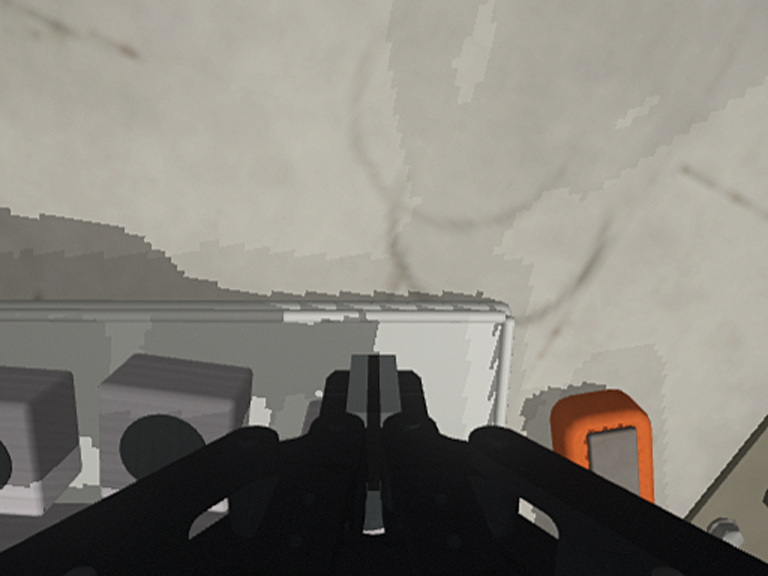

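send_rows(rows="0.001 0.0002 0 0 0 0;0.001 0.0002 0 0 0 0;0.001 0.0002 0 0 0 0;0 0 0 0 0 0")

```text
clock: 5.9
tcp_pos: [0.5302, -0.0275, 0.0223]
orientation: [-1.565, -0.153, 0.153]
contact_force: [-0.5, 0.4, -0.5]
grip_width: 0.0
```

```bash
python3 st.py
python3 - <<'E'
from h import *
f=r.grab_frame("top");save(f,"t3.png",(155,125,355,260),4)
f=r.grab_frame("scene");save(f,"s3.png",(180,165,360,290),4.4)
E
```

```text
5.9 tcp [ 0.5302 -0.0275  0.0223] carr [-55.5  61.7  22.3] F [-0.5  0.4 -0.5] Fx -0.4 xang 11.14 down [ 1.e-04  1.e-04 -1.e+00] g 0.0
[ 0.48  0.65 -0.71  2.01  0.64  0.71  1.14]
```

View pics/s3.png

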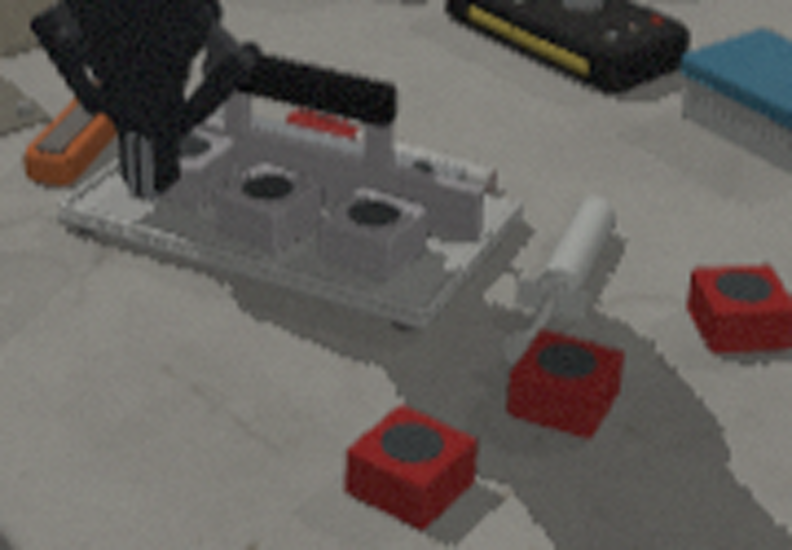

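View pics/t3.png

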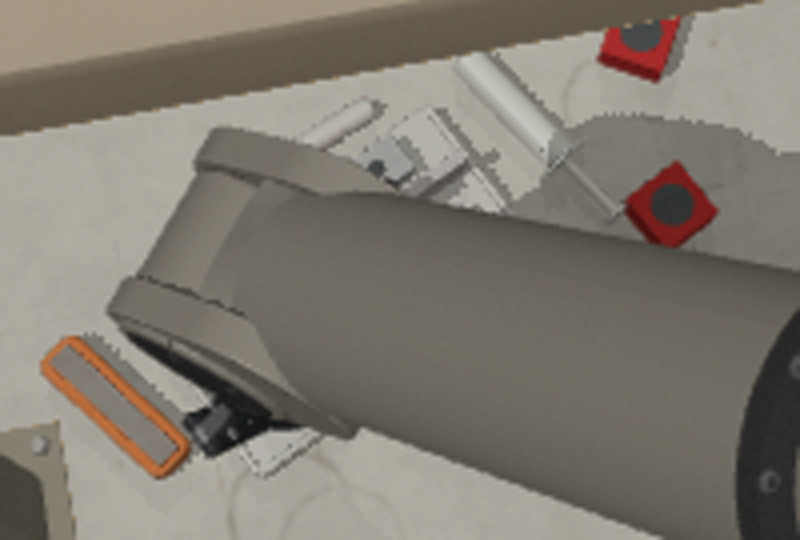

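send_rows(rows="0.001 0.0002 0 0 0 0;0 0 0 0 0 0")

```text
clock: 6.2
tcp_pos: [0.5308, -0.0275, 0.0222]
orientation: [-1.566, -0.152, 0.153]
contact_force: [-1.7, -0.2, 1.7]
grip_width: -0.0001
```

send_rows(rows="0.001 0.0002 0 0 0 0;0 0 0 0 0 0")

```text
clock: 6.4
tcp_pos: [0.5308, -0.0275, 0.0221]
orientation: [-1.566, -0.151, 0.155]
contact_force: [-4.6, -1.7, 4.3]
grip_width: -0.0003
```

send_rows(rows="0.001 0.0002 0 0 0 0;0 0 0 0 0 0")

```text
clock: 6.6
tcp_pos: [0.5308, -0.0275, 0.0219]
orientation: [-1.567, -0.149, 0.156]
contact_force: [-8.3, -1.6, 5.9]
grip_width: -0.0001
```

send_rows(rows="-0.003 -0.0006 0 0 0 0;-0.0098 -0.0019 0 0 0 0;-0.0098 -0.0019 0 0 0 0;-0.0098 -0.0019 0 0 0 0;0.003 -0.0152 0.0008 0 0 0;0.003 -0.0152 0 0 0 0;0.003 -0.0152 0 0 0 0;0.003 -0.0152 0 0 0 0;0 0 0 0 0 0;0.0039 0.0008 0 0 0 0;0.0039 0.0008 0 0 0 0;0.0039 0.0008 0 0 0 0;0.0029 0.0006 0 0 0 0;0.0029 0.0006 0 0 0 0;0.0029 0.0006 0 0 0 0;0.0029 0.0006 0 0 0 0;0.0029 0.0006 0 0 0 0;0 0 0 0 0 0;0 0 0 0 0 0")

```text
clock: 8.5
tcp_pos: [0.5391, -0.0886, 0.0231]
orientation: [-1.565, -0.153, 0.152]
contact_force: [-0.6, -0.6, 0.1]
grip_width: 0.0002
```

```bash
python3 st.py w4
```

```text
8.5 tcp [ 0.5391 -0.0886  0.0231] carr [-58.4   0.1  23.1] F [-0.6 -0.6  0.1] Fx -0.7 xang 11.15 down [ 3.e-04  3.e-04 -1.e+00] g 0.0002
[ 0.59  0.67 -0.7   1.97  0.64  0.73  1.27]
```

View pics/w4.png

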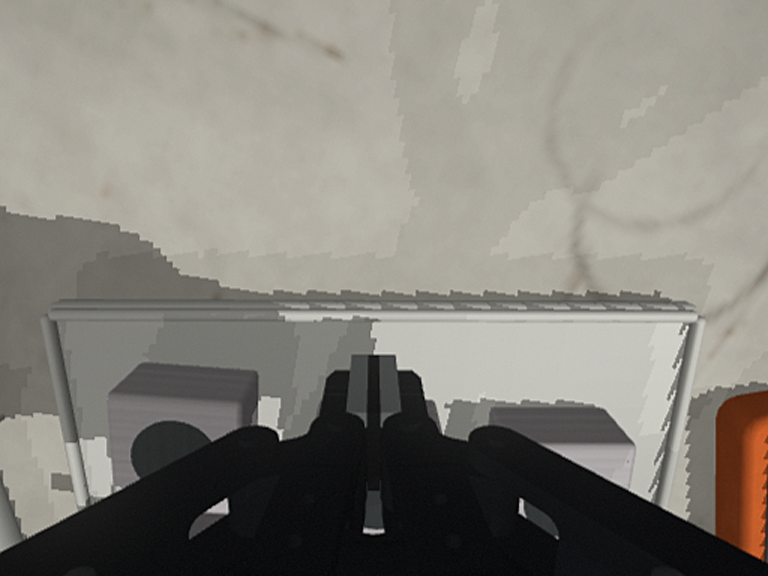

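send_rows(rows="0.001 0.0002 0 0 0 0;0.001 0.0002 0 0 0 0;0.001 0.0002 0 0 0 0;0.001 0.0002 0 0 0 0;0 0 0 0 0 0")

```text
clock: 9.05
tcp_pos: [0.5425, -0.0879, 0.023]
orientation: [-1.566, -0.152, 0.154]
contact_force: [-3.1, -0.4, 1.8]
grip_width: -0.0003
```

send_rows(rows="0.001 0.0002 0 0 0 0;0 0 0 0 0 0")

```text
clock: 9.25
tcp_pos: [0.5425, -0.088, 0.0229]
orientation: [-1.566, -0.15, 0.155]
contact_force: [-5.3, -0.6, 5.2]
grip_width: -0.0001
```

send_rows(rows="0.001 0.0002 0 0 0 0;0 0 0 0 0 0")

```text
clock: 9.45
tcp_pos: [0.5425, -0.088, 0.0227]
orientation: [-1.566, -0.149, 0.156]
contact_force: [-8.3, -1.2, 7.7]
grip_width: 0.0001
```

send_rows(rows="-0.003 -0.0006 0 0 0 0;-0.0098 -0.0019 0 0 0 0;-0.0098 -0.0019 0 0 0 0;-0.0098 -0.0019 0 0 0 0;0.0028 -0.0147 0.0005 0 0 0;0.0028 -0.0147 0 0 0 0;0.0029 -0.0146 0 0 0 0;0.0029 -0.0146 0 0 0 0;0 0 0 0 0 0;0.0039 0.0008 0 0 0 0;0.0039 0.0008 0 0 0 0;0.0039 0.0008 0 0 0 0;0.0029 0.0006 0 0 0 0;0.0029 0.0006 0 0 0 0;0.0029 0.0006 0 0 0 0;0.0029 0.0006 0 0 0 0;0.0029 0.0006 0 0 0 0;0 0 0 0 0 0;0 0 0 0 0 0")

```text
clock: 11.35
tcp_pos: [0.5503, -0.1469, 0.0236]
orientation: [-1.565, -0.153, 0.152]
contact_force: [0.1, 0.7, -0.5]
grip_width: 0.0004
```

```bash
python3 st.py
```

```text
11.35 tcp [ 0.5503 -0.1469  0.0236] carr [-58.6 -59.3  23.6] F [ 0.1  0.7 -0.5] Fx 0.2 xang 11.15 down [ 4.e-04  2.e-04 -1.e+00] g 0.0004
[ 0.68  0.69 -0.7   1.92  0.63  0.76  1.38]
```

send_rows(rows="0.001 0.0002 0 0 0 0;0.001 0.0002 0 0 0 0;0.001 0.0002 0 0 0 0;0.001 0.0002 0 0 0 0;0 0 0 0 0 0")

```text
clock: 11.85
tcp_pos: [0.5538, -0.1462, 0.0235]
orientation: [-1.565, -0.152, 0.153]
contact_force: [-1.5, -0.2, 1.2]
grip_width: -0.0001
```

send_rows(rows="0.001 0.0002 0 0 0 0;0 0 0 0 0 0")

```text
clock: 12.05
tcp_pos: [0.5538, -0.1463, 0.0234]
orientation: [-1.566, -0.15, 0.155]
contact_force: [-4.9, -0.8, 4.0]
grip_width: 0.0001
```

send_rows(rows="0.001 0.0002 0 0 0 0;0 0 0 0 0 0")

```text
clock: 12.25
tcp_pos: [0.5538, -0.1463, 0.0232]
orientation: [-1.566, -0.149, 0.156]
contact_force: [-6.9, -1.4, 7.1]
grip_width: 0.0
```

send_rows(rows="-0.005 -0.001 0 0 0 0;-0.0245 -0.0048 0.005 0 0 0;0 0 0.03 0 0 -0.1428;0 0 0.03 0 0 -0.1428;0 0 0.03 0 0 -0.1428;0.0068 0.0071 0.0155 0 0 -0.1428;0.0068 0.0071 0.0155 0 0 -0.1428;0.0068 0.0071 0.0155 0 0 -0.1428;0.0068 0.0071 0.0155 0 0 -0.1428;0.0068 0.0071 0.0155 0 0 -0.1428;0.0068 0.0071 0.0155 0 0 -0.1428;0.0068 0.0071 0.0155 0 0 -0.1428;0.0068 0.0071 0.0155 0 0 -0.1428;0 0 0 0 0 0;0 0 0 0 0 0;0 0 0 0 0 0", grip=0.05)

```text
clock: 13.85
tcp_pos: [0.5802, -0.0954, 0.2415]
orientation: [-1.297, 1.064, -1.062]
contact_force: [0.0, -0.2, -0.4]
grip_width: 0.0499
```

```bash
python3 st.py w5
```

```text
13.85 tcp [ 0.5802 -0.0954  0.2415] carr [-19.5 -14.5 241.5] F [ 0.  -0.2 -0.4] Fx -0.0 xang -78.73 down [-1.6e-03 -1.0e-04 -1.0e+00] g 0.0499
[ 0.46  0.37 -0.51  1.73  0.2   1.09  0.08]
```

View pics/w5.png

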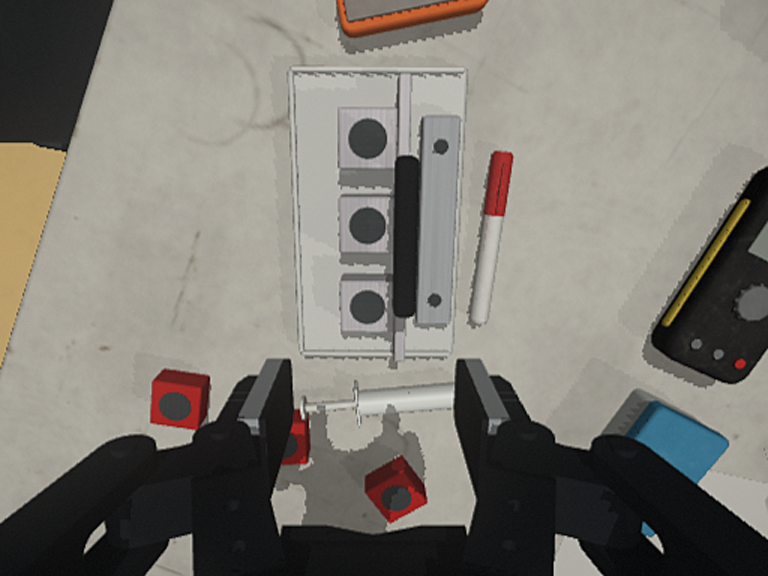

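Run:
```python
from h import *
import pickle
f,o=pickle.load(open("w5.pkl","rb"));save(f,"w5a.png",(185,35,325,140),5.7);save(f,"w5b.png",(185,135,325,240),5.7)
```

```text
(no output)
```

View pics/w5a.png

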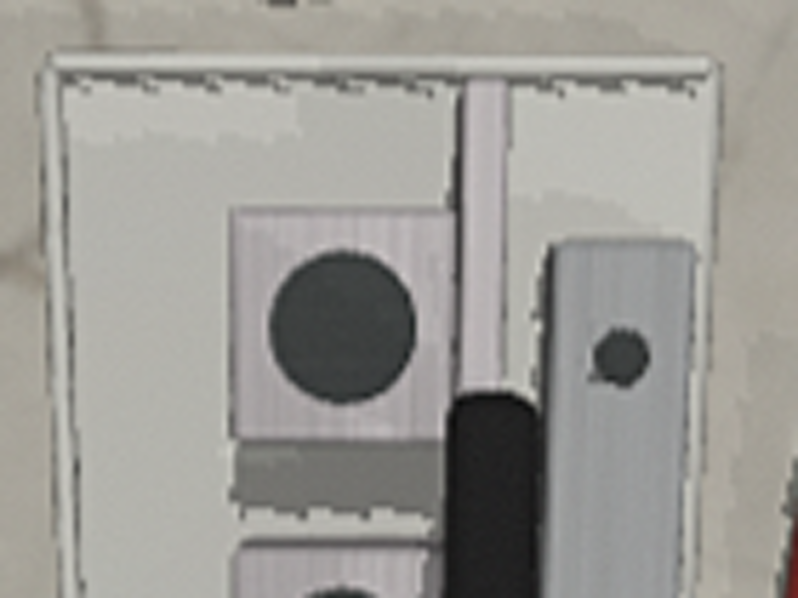

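View pics/w5b.png

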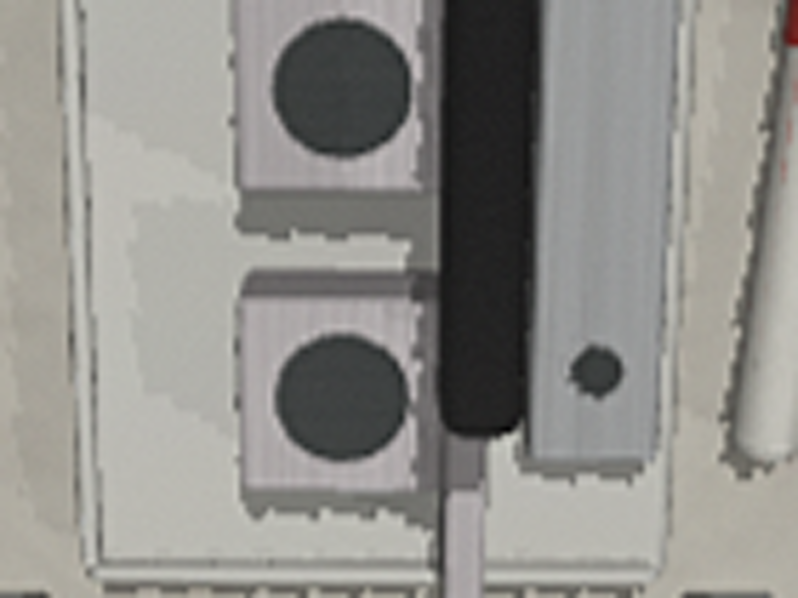

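Run:
```python
from h import *
import pickle
f,o=pickle.load(open("w5.pkl","rb"))
a=lambda u,v:((u+.5)/5.7-.5+185,(v+.5)/5.7-.5+35)
b=lambda u,v:((u+.5)/5.7-.5+185,(v+.5)/5.7-.5+135)
A=ray(f,*a(494,393),.086);B=ray(f,*b(483,437),.086)
for z in(.086,.08):
  L=[ray(f,*x,z) for x in (a(446,500),b(439,350))];Rr=[ray(f,*x,z) for x in (a(541,500),b(527,350))]
  print(np.round(L+Rr,4).tolist(), "width",np.linalg.norm(L[0]-Rr[0]),np.linalg.norm(L[1]-Rr[1]))
print(A,B,"mid",(A+B)/2,"len",np.linalg.norm(A-B),"yaw",np.degrees(np.arctan2(*(A-B)[:2]))*-1)
o=r.get_obs();print(o["tcp_pos"])
```

```text
[[0.5825, -0.0448, 0.086], [0.5954, -0.1113, 0.086], [0.5968, -0.042, 0.086], [0.6095, -0.1084, 0.086]] width 0.014636071557504966 0.014445199278764705
[[0.5828, -0.0453, 0.08], [0.596, -0.113, 0.08], [0.5975, -0.0423, 0.08], [0.6104, -0.1101, 0.08]] width 0.014930198249507101 0.014735490198871328
[ 0.58633217 -0.02783187  0.086     ] [ 0.60567879 -0.12465624  0.086     ] mid [ 0.59600548 -0.07624405  0.086     ] len 0.09873829196345822 yaw 11.299546319761882
[ 0.58012123 -0.09549455  0.24144142]
```

send_rows(rows="0.0079 0.0095 -0.01 0 0 0;0.0079 0.0095 -0.02 0 0 0;0 0 -0.028 0 0 0;0 0 -0.028 0 0 0;0 0 -0.028 0 0 0;0 0 -0.028 0 0 0;0 0 -0.02 0 0 0;0 0 -0.012 0 0 0;0 0 -0.0105 0 0 0;0 0 0 0 0 0;0 0 0 0 0 0;0 0 0 0 0 0")

```text
clock: 15.1
tcp_pos: [0.5977, -0.0757, 0.0591]
orientation: [-1.294, 1.063, -1.066]
contact_force: [0.2, 0.1, -0.1]
grip_width: 0.0501
```

```bash
python3 st.py w6
```

```text
15.1 tcp [ 0.5977 -0.0757  0.0591] carr [ 1.5  1.5 59.1] F [ 0.2  0.1 -0.1] Fx 0.2 xang -78.85 down [ 1.9e-03 -1.0e-04 -1.0e+00] g 0.0501
[ 0.35  0.61 -0.44  1.84  0.36  0.77 -0.08]
```

View pics/w6.png

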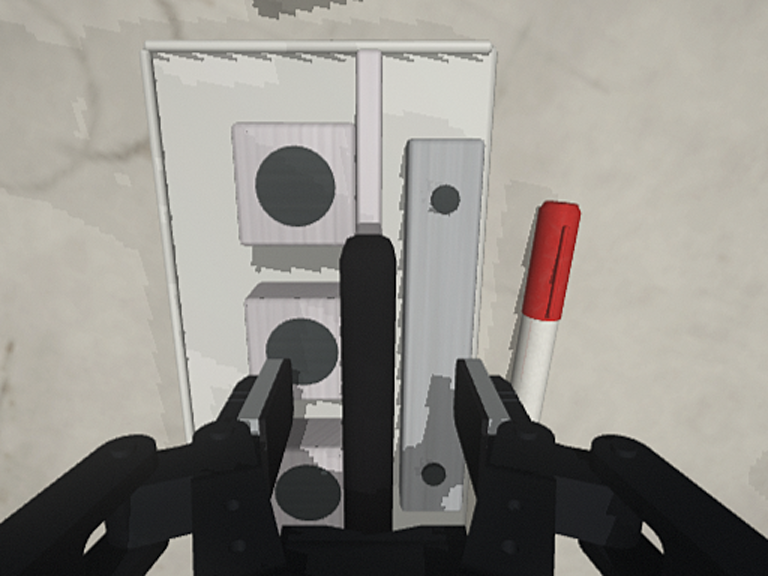

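send_rows(rows="-0.0015 -0.001 -0.002 0 0 0;0 0 0 0 0 0")

```text
clock: 15.35
tcp_pos: [0.5952, -0.0772, 0.0563]
orientation: [-1.295, 1.065, -1.065]
contact_force: [0.2, 0.5, -0.3]
grip_width: 0.0503
```

send_rows(rows="0 0 0 0 0 0;0 0 0 0 0 0;0 0 0 0 0 0;0 0 0 0 0 0;0 0 0 0 0 0;0 0 0 0 0 0;0 0 0 0 0 0", grip=0, grip_force=80)

```text
clock: 16.05
tcp_pos: [0.5958, -0.0767, 0.0564]
orientation: [-1.294, 1.064, -1.065]
contact_force: [-0.1, -0.4, 3.6]
grip_width: 0.0128
```

```bash
python3 st.py w7
```

```text
16.05 tcp [ 0.5958 -0.0767  0.0564] carr [-0.6  0.9 56.4] F [-0.1 -0.4  3.6] Fx -0.2 xang -78.86 down [ 8.e-04  0.e+00 -1.e+00] g 0.0128
[ 0.35  0.61 -0.44  1.85  0.36  0.76 -0.08]
```

View pics/w7.png

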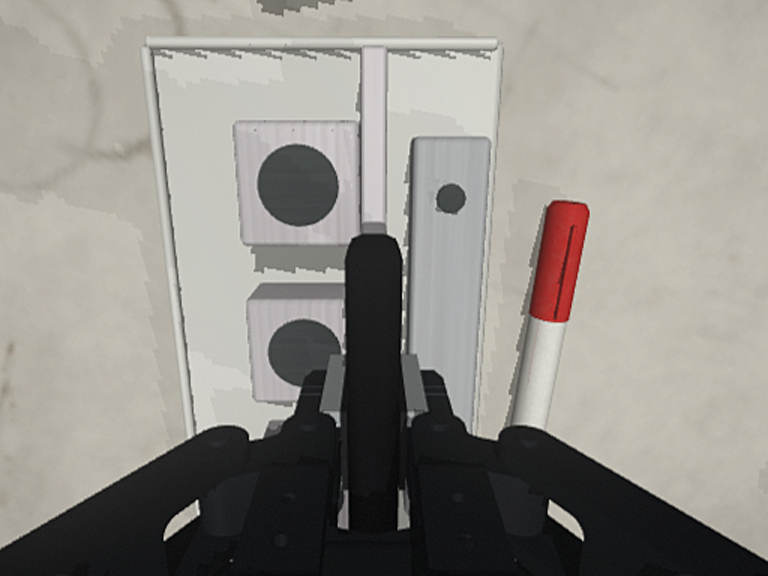

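send_rows(rows="0 0 0.001 0 0 0;0 0 0.002 0 0 0;0 0 0.003 0 0 0;0 0 0.004 0 0 0;0 0 0.004 0 0 0;0 0 0.003 0 0 0;0 0 0.002 0 0 0;0 0 0.001 0 0 0;0 0 0 0 0 0;0 0 0 0 0 0")

```text
clock: 17.1
tcp_pos: [0.5952, -0.0768, 0.076]
orientation: [-1.295, 1.065, -1.065]
contact_force: [-0.0, 0.1, -8.4]
grip_width: 0.0129
```

```bash
python3 st.py w8; python3 -c "
from h import *
f=r.grab_frame('scene');save(f,'s8.png',(180,150,360,275),4.4);print(r.get_obs()['moment'])"
```

```text
17.1 tcp [ 0.5952 -0.0768  0.076 ] carr [-1.1  0.9 76. ] F [-0.   0.1 -8.4] Fx 0.0 xang -78.86 down [-2.e-04 -0.e+00 -1.e+00] g 0.0129
[ 0.36  0.58 -0.45  1.84  0.34  0.8  -0.07]
[ 0.04071544 -0.03969903  0.01766804]
```

View pics/w8.png

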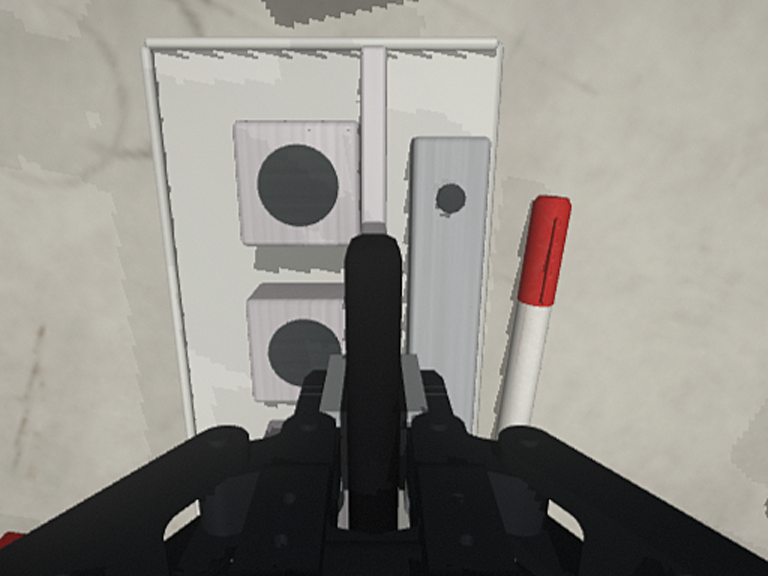

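View pics/s8.png

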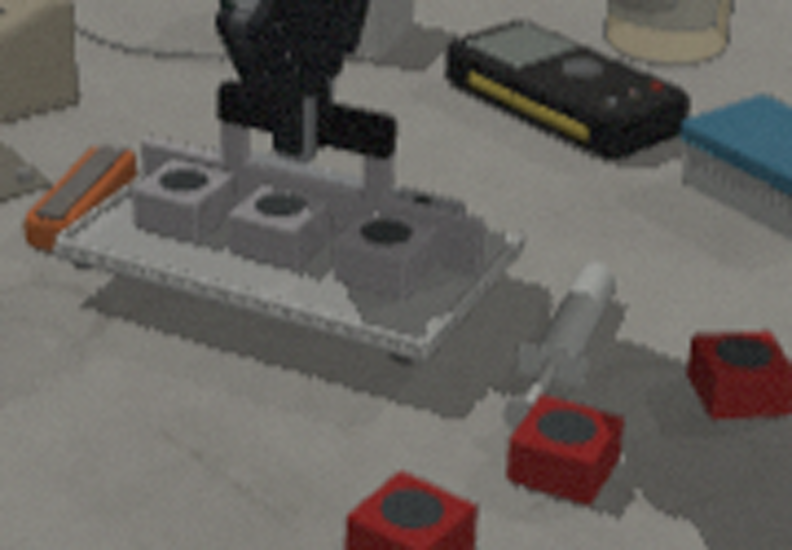

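send_rows(rows="0 0 0.002 0 0 0;0 0 0.004 0 0 0;0 0 0.006 0 0 0;0 0 0.008 0 0 0;0 0 0.01 0 0 0;0 0 0.011 0 0 0;0 0 0.011 0 0 0;0 0 0.011 0 0 0;0 0 0.011 0 0 0;0 0 0.01 0 0 0;0 0 0.009 0 0 0;0 0 0.008 0 0 0;0 0 0.006 0 0 0;0 0 0.004 0 0 0;0 0 0.002 0 0 0;0 0 0.001 0 0 0;0 0 0 0 0 0;0 0 0 0 0 0;0 0 0 0 0 0;0 0 0 0 0 0")

```text
clock: 19.2
tcp_pos: [0.5952, -0.0768, 0.1899]
orientation: [-1.295, 1.065, -1.064]
contact_force: [-0.4, 0.4, -7.5]
grip_width: 0.0128
```

```bash
python3 st.py w9; python3 -c "
from h import *
f=r.grab_frame('scene');save(f,'s9.png',(160,110,360,260),4);print(r.get_obs()['moment'],abs(r.get_obs()['qvel']).max())"
```

```text
19.2 tcp [ 0.5952 -0.0768  0.1899] carr [ -1.1   1.  189.9] F [-0.4  0.4 -7.5] Fx -0.3 xang -78.85 down [-3.e-04  1.e-04 -1.e+00] g 0.0128
[ 0.41  0.44 -0.5   1.75  0.25  1.01  0.01]
[ 0.02505391 -0.01614381 -0.02557096] 0.0035658364142708504
```

View pics/w9.png

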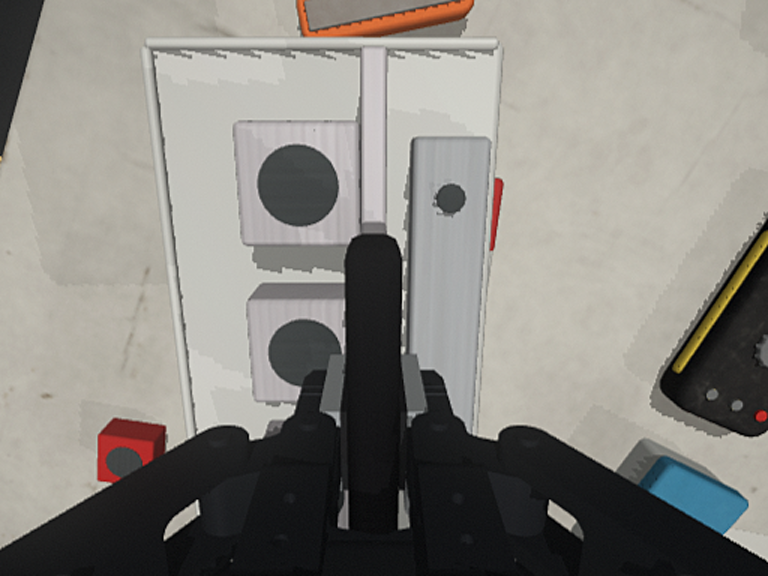

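View pics/s9.png

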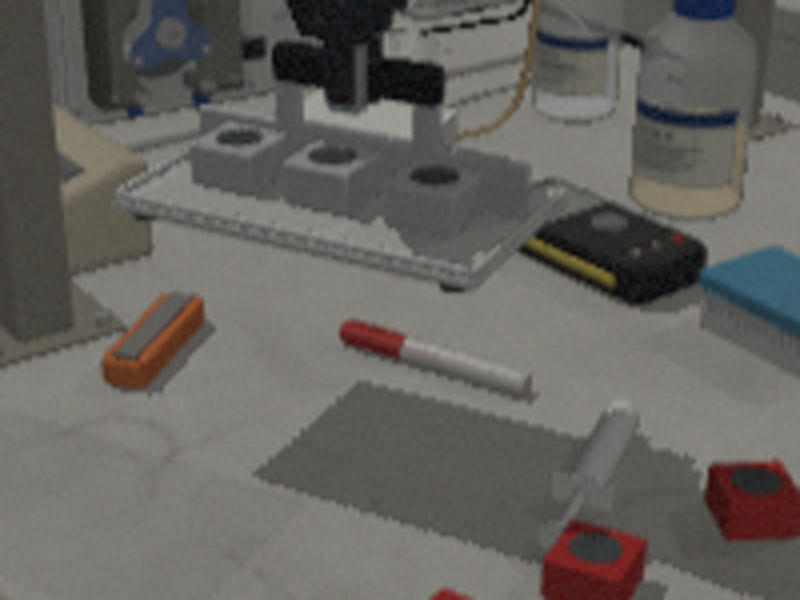

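```bash
python3 -c "
from bench import r
r.hand_in();o=r.get_obs();print(o['clock'],o['tcp_pos'],o['grip_width'])"
```

```text
the job is handed in; nothing more can be done
the job is handed in; nothing more can be done
```

The job is handed in. The carrier was held by its handle about 13 cm above the worktop, with the three blocks in one row against the back plate.

- **Pushing the blocks:** I slid each block back with the shut fingers until it stopped. All three ended on one line within about 0.2 mm, at no more than about 11 N. A close wrist picture afterwards showed the left block flush and square. The middle and right blocks looked square and in line, but the handle and its shadow hid their contact edge. For those two, flushness rests on the stopping point and the force.
- **Lifting:** I gripped the bar at its middle with 80 N (measured opening 12.8 mm). The lift was 133.5 mm, ending at 19.2 s on the clock, well under 53 s.
- **Last checks:** The tool was vertical to within 0.02° and still. The load was about 7.5 N, as expected for carrier and blocks. From just after the grip to the end, the two blocks in the wrist camera's view did not shift against the carrier. The last scene picture showed all three in their row and the carrier level.
- **Other things:** The marker, hex keys and syringe looked untouched in that picture, and I went nowhere near the red look-alikes.

No check failed. The first carrier fits from the cameras differed by about 2 mm, within the stated calibration. No state reading was possible after hand-in.

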